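# Roll the roller up its chute and bolt it in

## Robot

A 6-joint arm with a two-finger parallel gripper is mounted at the origin on the work surface; the furniture and walls round the work are solid. World frame = base frame: x ahead of the robot, y to its left, z up, the work surface at z = 0. Lengths are in m, angles in rad, forces in N, time in s.
With the tool pointing down it reaches from about 0.425 to 0.95 m from the base axis. Payload 3.5 kg.
Tool frame: the origin (TCP) lies at the very end of the fingers, on their centre line; the grasp point (between the pads) lies ctrl.tcp_to_grasp behind it (ctrl.tcp_to_grasp is the distance from the TCP to the grasp point, in m); z points along the fingers, y is the line along which they close (so a half turn about z gives the same grasp; the last joint's range is limited). The gripper opens to 85 mm and grips with 20 to 120 N. Pads are 22 mm wide; open, the fingers measure 114 mm over their backs; the gripper's body (76 mm by 85 mm) begins 54 mm behind the grasp point. The pads swing forward as they close: fully open they stand 13 mm farther back than shut.
Start: joints at [-1.338, 0.286, 1.577, -0, 1.279, -0.15], TCP at [0.252, -0.626, 0.21] pointing down, gripper open.
Joint ranges: [-2.77, 2.77], [-0.9, 2.22], [0.21, 2.48], [-1.53, 4.67], [0.24, 2.81], [-2.84, 2.84]. Speed limits (rad/s): [2.79, 2.79, 3.14, 3.14, 3.14, 3.14].

## Interface

Orientations are given as a unit quaternion [x, y, z, w].
In Python, from plant import ctrl gives the robot as it stands.
- The arm moves only by the shell command python3 -m inch 'ROWS' [FORCE]. ROWS is JSON, a list of rows, each an object with "slide": the shift along the tool's x, y, z in cm, a list of three; "turn": the turn about the tool's z in rad; "grip": the finger opening in cm, from 0 to 8.54. A call has 1 to 20 rows; each row is the pose to reach, as a shift and turn from the pose commanded when the call began, along the tool's axes at that moment; what a row does not reach only later rows make up. A row lasts 1/10 s, in which the tool goes at most 50 mm and 8.59 degrees, less where a joint would pass 70% of its speed; a pose out of reach is approached as far as the arm can. A call with a gripper value outside its range is refused whole. The fingers move at their own pace and stop on an object; FORCE is the grip in N (left out, the last holds). Time passes only in rows, so rows that repeat a pose let the fingers close. It gives the time, the measured TCP pose, the force, the opening and the grip force at its end, in the units of the state.
- ctrl.get_state(): the state, without advancing time (a new reading comes with each control period).
- ctrl.read_camera(name): name is "side" or "top" or "wrist"; returns (picture, depth): 400x640x3 uint8, red, green, blue; 400x640 float32, m along the optical axis (not along the pixel's ray), 0 where there is no reading.
- ctrl.camera_info(name): a dict with "K" (3x3 intrinsics, pixels), "D" ([k1, k2, p1, p2, k3] as OpenCV has them; the pictures are not rectified), "camera_from_world" (4x4, takes a point from world to camera coordinates); the wrist camera has in their place "T_tool_cam" (4x4, takes a point from camera to tool coordinates, whose origin is the TCP and whose axes are the flange's). Camera axes: x right, y down, z forward; pixel columns grow to the right and rows downward; lengths in m; the calibration is good to about 2 mm. A picture is of the moment at which its call begins: read the wrist's pose just before it. camera_info takes no time and is no camera call.
- ctrl.sign_off(): hands the job in; it is judged then, once.
The state is a dict: "time": time; "qpos": joint angles; "dq": joint speeds; "joint_efforts": joint torques, N m; "eef_pos": TCP position; "tcp_rot": TCP orientation; "contact_force": force on the tool from outside, world axes, zero at the start; "wrist_torque": the same for the moment, N m; "opening": opening from 0.0 (shut) to 1.0 (fully open); "finger_force": force on a finger pad.
Only numpy, scipy, OpenCV 4.12 (cv2) and the standard library are available. Lean on these libraries where they do the work, as an engineer would, in place of code of your own. Each camera call takes 0.05 s, during which the arm holds its last target. There are 200 camera calls.

## Task

Push the steel roller slowly up the chute with your fingertips, over the crest, until it lies in the dip against the end stop; do not shove it or let it run back down. Then push the keeper bolt fully home behind it, by its black tab. Nothing is to be grasped, pinched or lifted, and the relay, the capacitor and the tape roll stay where they are.

Things in the scene. Friction and masses are not known exactly. Their poses are not given: they have to be found in the camera images.
- ramp: Roller chute fixed to the bench: base plate 275 x 112 mm, a sloping steel deck between two low grey rails, an upright end stop. Origin on the bench under the chute; z up, x level and pointing uphill to the stop, y to the left of that. All positions below are (x, y, z) in mm in this frame. Lane 68 mm wide, centred on y = 0; rails 12 mm above the deck. At the back only a low lip, x -146, z 15.
- valley (a point): Deck surface at the lowest line of the chute, (-100, 0, 10), where the roller starts. Behind it the deck rises a little, straight to (-140, 0, 14); ahead it climbs straight to the crest at 8 degrees.
- crest (a point): Deck surface at the crest, (45, 0, 30.4). Beyond it the deck falls gently to the foot of the end stop: the dip.
- stop_foot (a point): Deck surface at the foot of the end stop's upright face, (93, 0, 25.4). The aluminium stop is 84 mm wide and its top is at z = 66.
- roller_center (a point): Centre of the loose steel roller: cylinder 44 mm across, 60 mm long, thin stub journals (76 mm over both), about 0.25 kg. It lies across the lane, axis along y, and rolls freely; let go on the slope it runs back. Starts in the valley, centre (-100, 0, 32). Seated against the stop: (71, 0, 50); the dip is 2.5 mm deep and holds it there when let go. Under 3 N pushes it, slowly, from behind.
- keeper (a joint): Sliding keeper bolt, a level steel rod 10 mm thick at x = 41, z = 51, on the -y side of the lane, in a guide block (x 28 to 54, y -61 to -45, z up to 62). Value in m: near 0 drawn back, lane open; 0.056 fully home, rod across the lane behind the seated roller. Moves along +y, stays where left, takes about 1.5 N. If it is home first, the roller cannot pass.
- keeper_tab (a point): Centre of the upright black tab on the outer end of the bolt: 30 mm along x, 7 mm thick along y, 44 mm high (z 42 to 86). Moves with the bolt: y = -125.5 drawn back (value 0), -69.5 home. Push on its outer (-y) face, towards +y.
- relay: Bystander: light box-shaped relay, 22 x 28 x 36 mm, upright on the bench left of the chute; origin under its centre.
- capacitor: Bystander: upright can capacitor, 22 mm in diameter, 39 mm high, on the bench left of the chute; origin under its centre.
- tape_black: Bystander: flat black tape roll, 68 mm in diameter, 19 mm high, on the bench right of the chute; origin under its centre.
Mind the look-alikes: they are no part of the job. Of the things like the part that bears roller_center, leave any that is green; of the rest the larger one is meant.

How it is judged:
On the way, in this order (a step that is already met when the one before it is completed fails the run):
1. the fingers push the roller on the slope, the bolt still drawn back (x of roller_center in the frame of ramp between -0.06 and 0.03 m and contact force between the fingers and roller above 0.05 N and value of joint keeper below 0.02 m).
2. the roller lies in the dip against the end stop, the bolt not yet behind it (x of roller_center in the frame of ramp between 0.066 and 0.078 m and z of roller_center in the frame of ramp between 0.045 and 0.055 m and y of roller_center in the frame of ramp between -0.008 and 0.008 m and value of joint keeper below 0.03 m), for 0.2 s.
3. the keeper bolt is fully home (value of joint keeper above 0.052 m and x of roller_center in the frame of ramp between 0.066 and 0.078 m and z of roller_center in the frame of ramp between 0.045 and 0.055 m and y of roller_center in the frame of ramp between -0.008 and 0.008 m), for 0.2 s.
At the end, for the whole second after the job is handed in: the roller lies still in the dip with its centre within 5 mm of the place where it touches the stop, and the keeper bolt is within 4 mm of fully home (all of step 3 and linear speed of roller below 0.02 m/s).
It fails at once if the roller runs faster than 0.3 m/s (shoved, or let go and running back) (linear speed of roller above 0.3 m/s).
It fails at once if the roller is lifted more than about 12 mm off the chute ((x of roller_center in the frame of ramp below -0.05 m and z of roller_center in the frame of ramp above 0.052 m) or (x of roller_center in the frame of ramp below 0 m and z of roller_center in the frame of ramp above 0.059 m) or z of roller_center in the frame of ramp above 0.066 m).
It fails at once if the roller leaves the chute (x of roller_center in the frame of ramp below -0.15 m or y of roller_center in the frame of ramp above 0.03 m or y of roller_center in the frame of ramp below -0.03 m).
It fails at once if the roller is gripped or rammed with more than 40 N (contact force between the fingers and roller above 40 N).
It fails at once if the relay, the capacitor or the tape roll is moved more than 15 mm (distance of any of relay, capacitor, tape_black from where it was at the start of the episode above 0.015 m).
It also fails if it takes over 45 s, if anything falls off the work surface, if the arm or the gripper's body presses on something with over 40 N, if the wrist force passes 120 N, or if a joint passes its speed limit or range.

## Working session

There is one attempt and no reset: what is moved stays moved. The work goes in short steps, Python scripts to look and compute and a shell command to move; the robot and the scene stay as the last step left them, time stands still between calls to the robot, and variables do not carry over. Pictures are saved under pics/ and viewed, at most 11 in all, crops included, and the job is handed in when it is done.

```bash
mkdir -p pics; ls
python3 - <<'E'
from plant import ctrl
import cv2,numpy as np
for n in ("top","side"):
    p,d=ctrl.read_camera(n); cv2.imwrite(f"pics/{n}0.png",p[:,:,::-1]); np.save(f"pics/{n}0.npy",d)
    print(n,ctrl.camera_info(n))
s=ctrl.get_state();print(s,ctrl.tcp_to_grasp)
E
```

```text
pics
top {'K': array([[409.58474447,   0.        , 321.06155252],
       [  0.        , 409.58474447, 201.5126074 ],
       [  0.        ,   0.        ,   1.        ]]), 'D': array([-0.05445745,  0.        ,  0.        ,  0.        ,  0.        ]), 'camera_from_world': array([[-0.0072918 , -0.99992749, -0.00958314, -0.01031416],
       [-0.98472437,  0.00884752, -0.17389547,  0.45085237],
       [ 0.17396765,  0.00816874, -0.98471749,  0.96239465],
       [ 0.        ,  0.        ,  0.        ,  1.        ]])}
side {'K': array([[453.6599902 ,   0.        , 323.00941355],
       [  0.        , 453.6599902 , 203.66651065],
       [  0.        ,   0.        ,   1.        ]]), 'D': array([-0.02306411,  0.        ,  0.        ,  0.        ,  0.        ]), 'camera_from_world': array([[ 0.15800755, -0.98742865, -0.00427502, -0.08587106],
       [-0.59708974, -0.09209582, -0.79687025,  0.32693708],
       [ 0.78645881,  0.12846408, -0.60413535,  0.73547719],
       [ 0.        ,  0.        ,  0.        ,  1.        ]])}
{'time': 0.1, 'qpos': array([-1.33801462e+00,  2.87119056e-01,  1.57807095e+00,  1.05379351e-05,
        1.27863905e+00, -1.50035088e-01]), 'dq': array([-0.00100273, -0.00181534, -0.00308798,  0.00091336,  0.00025869,
        0.00034652]), 'joint_efforts': array([ 5.16487689e-04, -4.07299304e+01, -2.93697989e+01, -1.18269677e-04,
        3.43939064e-03, -2.17333287e-06]), 'eef_pos': array([ 0.25198827, -0.62548049,  0.20843574]), 'tcp_rot': array([ 9.81736949e-01,  1.90240147e-01, -4.12108251e-05, -1.11745325e-03]), 'contact_force': array([-0.27834174, -0.4658757 , -0.37160754]), 'wrist_torque': array([-0.0597183 , -0.00895676, -0.00647261]), 'finger_force': 0.0, 'opening': 1.0016383140056169} 0.0187
```

View pics/top0.png

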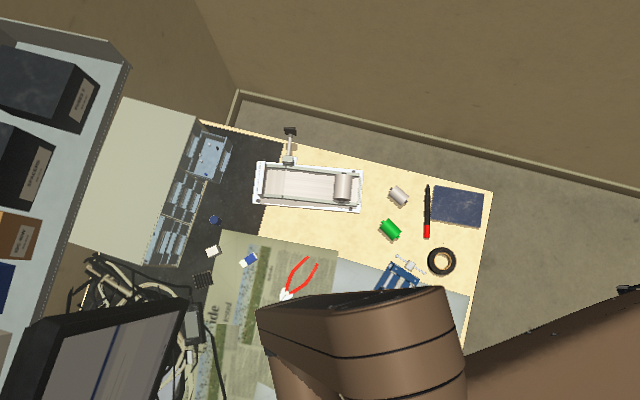

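View pics/side0.png

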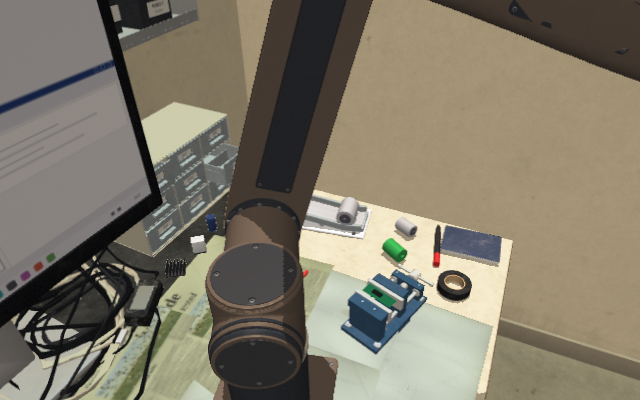

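The top view shows the chute at (253–362, 160–212), the roller at (343,187), the stop at the left end (257,183) and the black tab at (290,131). Roller candidates are the one in the chute (343,187), a smaller loose grey one (398,196) and a green one (390,229). I choose the one in the chute and check it in a crop.

Run:
```python
import cv2
p=cv2.imread("pics/top0.png")[115:225,240:420]
cv2.imwrite("pics/c1.png",cv2.resize(p,None,fx=4.4,fy=4.4,interpolation=cv2.INTER_CUBIC))
```

```text
(no output)
```

View pics/c1.png

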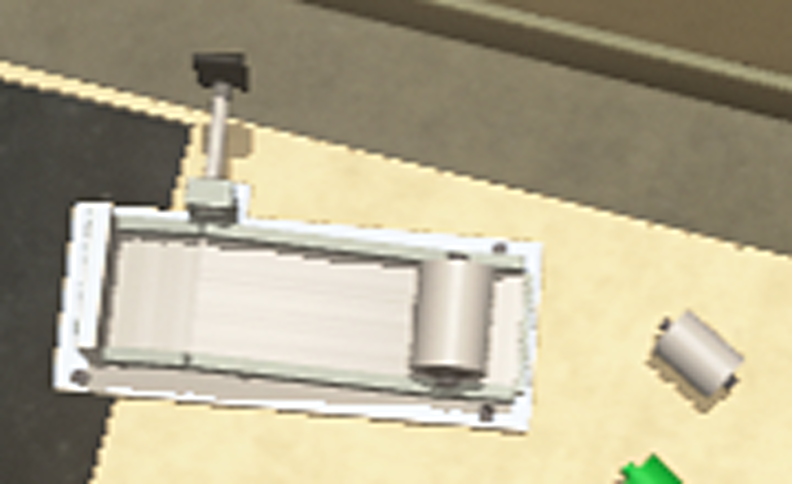

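The crop confirms it: the roller in the chute is larger than the loose grey one and isn't green. Plate corners (crop) are at (542,242), (525,432) and (55,388). The journals are at (457,255) and (440,383), the tab top at (221,56).

```bash
cat > h.py <<'E'
import numpy as np,cv2
from plant import ctrl
from scipy.spatial.transform import Rotation as R
def cam(n,s=None):
    i=ctrl.camera_info(n)
    if n=="wrist":
        T=np.eye(4);T[:3,:3]=R.from_quat(s["tcp_rot"]).as_matrix();T[:3,3]=s["eef_pos"]
        return i["K"],i["D"],np.linalg.inv(T@i["T_tool_cam"])
    return i["K"],i["D"],i["camera_from_world"]
def onz(c,px,z):
    K,D,T=c;u=cv2.undistortPoints(np.array([[px]],float),K,D)[0,0]
    d=T[:3,:3].T@np.r_[u,1];o=-T[:3,:3].T@T[:3,3]
    return o+d*(z-o[2])/d[2]
def proj(c,P):
    K,D,T=c;return cv2.projectPoints(np.array(P,float),cv2.Rodrigues(T[:3,:3])[0],T[:3,3],K,D)[0][:,0]
def ramp(f,P): # f: x,y,yaw
    c,s=np.cos(f[2]),np.sin(f[2]);P=np.array(P,float)/1000
    return np.c_[f[0]+c*P[:,0]-s*P[:,1],f[1]+s*P[:,0]+c*P[:,1],P[:,2]]
E
python3 - <<'E'
from h import *
from scipy.optimize import least_squares
c=cam("top");o=lambda x,y:(240+x/4.4,115+y/4.4)
P={'rt':(542,242,.004),'rb':(525,432,.004),'lb':(55,388,.004),'j1':(457,257,.032),'j2':(440,383,.032),'tab':(221,56,.086),'tab_r':(248,57,.086),'tab_l':(194,54,.086)}
W={}
for k,(x,y,z) in P.items(): W[k]=onz(c,o(x,y),z);print(k,W[k].round(4))
m=[(-100,-38,32),(-100,38,32),(41,-125.5,86)]
px=np.array([o(457,257),o(440,383),o(221,56)])
r=least_squares(lambda f:(proj(c,ramp(f,m))-px).ravel(),[.65,0,1.5])
print(r.x,r.fun,np.hypot(*(W['rt']-W['rb'])[:2]),np.hypot(*(W['lb']-W['rb'])[:2]))
f=r.x;np.save("f.npy",f)
print(ramp(f,[(-100,0,32),(71,0,50),(41,-125.5,60),(-100,-38,32)]))
d=np.load("pics/top0.npy")
from itertools import product
K,D,T=c
v,u=np.mgrid[120:215,250:365];q=np.c_[cv2.undistortPoints(np.c_[u.ravel(),v.ravel()].astype(float)[:,None],K,D)[:,0],np.ones(u.size)]*d[120:215,250:365].reshape(-1,1)
w=(q-T[:3,3])@T[:3,:3]
cc,s=np.cos(f[2]),np.sin(f[2]);e=w[:,:2]-f[:2];x=(cc*e[:,0]+s*e[:,1])*1e3;y=(-s*e[:,0]+cc*e[:,1])*1e3;z=w[:,2]*1e3
for nm,mk in dict(rol=(z>38)&(x<-40)&(abs(y)<45),stop=(z>55)&(x>80)&(abs(y)<60),tab=(z>50)&(y<-90)&(y>-150)&(abs(x-41)<40),plate=(z>1.5)&(z<8)&(abs(y)<75)).items():
    print(nm,mk.sum(),*(np.percentile(a[mk],[2,50,98]).round(1) for a in(x,y,z)) if mk.any() else ())
E
```

```text
rt [ 0.5382 -0.1225  0.004 ]
rb [ 0.4263 -0.1099  0.004 ]
lb [0.4543 0.1605 0.004 ]
j1 [ 0.5227 -0.0713  0.032 ]
j2 [ 0.4503 -0.0606  0.032 ]
tab [0.6241 0.0588 0.086 ]
tab_r [0.6233 0.0439 0.086 ]
tab_l [0.6254 0.0736 0.086 ]
[0.49677065 0.03297893 1.45888501] [-0.27548886 -0.23966341  0.66356938  0.98553112 -0.38747539 -0.77457886] 0.1126552458166692 0.27183024901506386
[[ 0.48560286 -0.06639552  0.032     ]
 [ 0.50469977  0.10353478  0.05      ]
 [ 0.62606437  0.05970688  0.06      ]
 [ 0.52336515 -0.07063928  0.032     ]]
rol 443 [-121.3 -100.8  -80.9] [-31.   -0.3  28.9] [38.8 51.4 57. ]
stop 190 [ 91.7  96.9 104.3] [-38.9   1.3  40.5] [56.9 65.6 69.7]
tab 133 [27.1 40.7 55.1] [-125.9 -120.2  -91.9] [51.1 65.4 88.7]
plate 1446 [-152.9    0.9  135.7] [-72.5  40.   71. ] [1.6 4.6 7.7]
```

```bash
cat >> h.py <<'E'
def go(P,yaw=1.460): # slide cm / turn to ramp point P (mm)
    f=np.load("f.npy");s=ctrl.get_state();M=R.from_quat(s["tcp_rot"]).as_matrix()
    d=ramp(f,[P])[0]-s["eef_pos"];x=M[:,0];a=np.arctan2(x[1],x[0])
    print("t",round(s["time"],2),"slide",(M.T@d*100).round(2),"turn",round(-((yaw-a+np.pi)%(2*np.pi)-np.pi),3),"q6",s["qpos"].round(2))
    M2=R.from_euler("z",f[2]).as_matrix().T;e=M2@(s["eef_pos"]-[f[0],f[1],0]);print("tcp in ramp",(e*1000).round(1),"F",(M2@s["contact_force"]).round(2),"open",round(s["opening"],3))
E
python3 - <<'E'
from h import *
f=np.load("f.npy");f[2]=1.460;np.save("f.npy",f)
go((-141,0,130))
d=np.load("pics/top0.npy");K,D,T=cam("top")
for px in [(300,60),(300,90),(300,115),(260,115)]:
    u=np.r_[cv2.undistortPoints(np.array([[px]],float),K,D)[0,0],1]*d[px[1],px[0]];print(px,((u-T[:3,3])@T[:3,:3]).round(3))
E
```

```text
t 0.1 slide [ 40.62 -39.5    7.94] turn -1.077 q6 [-1.34  0.29  1.58  0.    1.28 -0.15]
tcp in ramp [-681.5  170.5  208.4] F [-0.49  0.23 -0.37] open 1.002
(300, 60) [ 1.014  0.059 -0.293]
(300, 90) [ 1.019  0.074 -0.541]
(300, 115) [ 0.997  0.087 -0.758]
(260, 115) [ 1.004  0.274 -0.769]
```

```bash
python3 -m inch '[{"slide":[4,-4,0.2],"turn":-0.1,"grip":2},{"slide":[7,-7,0.5],"turn":-0.2,"grip":2},{"slide":[10,-9.8,1],"turn":-0.3,"grip":2},{"slide":[13,-12.7,1.5],"turn":-0.38,"grip":2},{"slide":[16,-15.6,2],"turn":-0.46,"grip":2},{"slide":[19,-18.5,2.5],"turn":-0.54,"grip":2},{"slide":[22,-21.4,3],"turn":-0.62,"grip":2},{"slide":[25,-24.3,3.5],"turn":-0.7,"grip":2},{"slide":[28,-27.2,4],"turn":-0.78,"grip":2},{"slide":[31,-30.1,5],"turn":-0.86,"grip":2},{"slide":[34,-33,6],"turn":-0.94,"grip":2},{"slide":[37,-36,7],"turn":-1.02,"grip":2},{"slide":[39.5,-38.5,7.7],"turn":-1.077,"grip":2},{"slide":[40.6,-39.5,7.9],"turn":-1.077,"grip":2},{"slide":[40.6,-39.5,7.9],"turn":-1.077,"grip":2},{"slide":[40.6,-39.5,7.9],"turn":-1.077,"grip":2}]'
python3 - <<'E'
from h import *
go((-141,0,60))
s=ctrl.get_state();p,d=ctrl.read_camera("wrist");c=cam("wrist",s);f=np.load("f.npy")
P=[(-100,-38,32),(-100,38,32),(45,-34,30.4),(45,34,30.4),(93,-42,66),(93,42,66),(41,-125.5,86),(-122,-30,32),(-122,30,32)]
print(proj(c,ramp(f,P)).round(0).tolist())
q=p[:,:,::-1].copy()
for a in proj(c,ramp(f,P)):
    if np.all(np.abs(a)<2000): cv2.circle(q,tuple(int(v) for v in a),3,(0,0,255),1)
cv2.imwrite("pics/w1.png",q)
E
```

```text
time: 1.7
eef_pos: [0.481, -0.1081, 0.1305]
tcp_rot: [0.745, 0.667, -0.0, -0.0]
contact_force: [0.2, -1.0, 0.2]
opening: 0.237
finger_force: 0.0
t 1.7 slide [0.09 0.01 7.05] turn 0.001 q6 [-0.43 -0.04  2.09 -0.    1.09 -0.32]
tcp in ramp [-1.419e+02  1.000e-01  1.305e+02] F [-1.   -0.35  0.18] open 0.237
[[368.0, 144.0], [278.0, 144.0], [369.0, -54.0], [277.0, -54.0], [394.0, -179.0], [252.0, -179.0], [543.0, -94.0], [357.0, 170.0], [289.0, 170.0]]
```

View pics/w1.png

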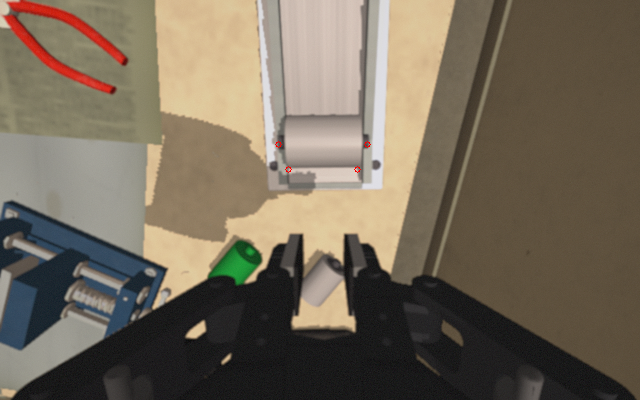

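The wrist view puts the journals at (280,143) and (366,142). The projected points fall within about 1–2 px, so the frame holds. Next I go down behind the roller.

```bash
python3 -m inch '[{"slide":[0.1,0,2],"turn":0,"grip":2},{"slide":[0.1,0,4],"turn":0,"grip":2},{"slide":[0.1,0,6],"turn":0,"grip":2},{"slide":[0.1,0,7.5],"turn":0,"grip":2},{"slide":[0.1,0,8.5],"turn":0,"grip":2},{"slide":[0.1,0,9.3],"turn":0,"grip":2},{"slide":[0.1,0,10],"turn":0,"grip":2},{"slide":[0.1,0,10.4],"turn":0,"grip":2},{"slide":[0.1,0,10.4],"turn":0,"grip":2},{"slide":[0.1,0,10.4],"turn":0,"grip":2}]'
python3 -c "
from h import *
go((-141,0,26))"
```

```text
time: 2.75
eef_pos: [0.4817, -0.1072, 0.0271]
tcp_rot: [0.745, 0.667, 0.0, 0.0]
contact_force: [0.6, 0.0, 0.7]
opening: 0.23
finger_force: 0.0
t 2.75 slide [-0.   -0.05  0.11] turn -0.0 q6 [-0.42  0.13  2.14 -0.    0.88 -0.31]
tcp in ramp [-141.    -0.5   27.1] F [ 0.09 -0.58  0.73] open 0.23
```

```bash
python3 -m inch '[{"slide":[0.2,0,0],"turn":0,"grip":2},{"slide":[0.4,0,0],"turn":0,"grip":2},{"slide":[0.6,0,0],"turn":0,"grip":2},{"slide":[0.8,0,0],"turn":0,"grip":2},{"slide":[1.0,0,-0.03],"turn":0,"grip":2},{"slide":[1.2,0,-0.06],"turn":0,"grip":2},{"slide":[1.4,0,-0.09],"turn":0,"grip":2},{"slide":[1.6,0,-0.12],"turn":0,"grip":2},{"slide":[1.8,0,-0.15],"turn":0,"grip":2},{"slide":[2.0,0,-0.17],"turn":0,"grip":2},{"slide":[2.25,0,-0.2],"turn":0,"grip":2},{"slide":[2.5,0,-0.24],"turn":0,"grip":2},{"slide":[2.75,0,-0.28],"turn":0,"grip":2},{"slide":[3.0,0,-0.31],"turn":0,"grip":2},{"slide":[3.25,0,-0.34],"turn":0,"grip":2},{"slide":[3.5,0,-0.38],"turn":0,"grip":2},{"slide":[3.75,0,-0.42],"turn":0,"grip":2},{"slide":[4.0,0,-0.45],"turn":0,"grip":2},{"slide":[4.25,0,-0.48],"turn":0,"grip":2},{"slide":[4.5,0,-0.52],"turn":0,"grip":2}]'
python3 - <<'E'
from h import *
go((-50,0,40))
p,d=ctrl.read_camera("wrist");q=p[:,:,::-1]
cv2.imwrite("pics/w2.png",q)
E
```

```text
time: 4.75
eef_pos: [0.4866, -0.0629, 0.0339]
tcp_rot: [0.745, 0.667, -0.001, 0.0]
contact_force: [-5.2, -2.1, 12.0]
opening: 0.237
finger_force: 6.1
t 4.75 slide [ 4.64 -0.04 -0.62] turn 0.001 q6 [-0.33  0.11  2.14 -0.    0.89 -0.22]
tcp in ramp [-96.4  -0.5  33.9] F [-2.63  4.89 11.99] open 0.237
```

View pics/w2.png

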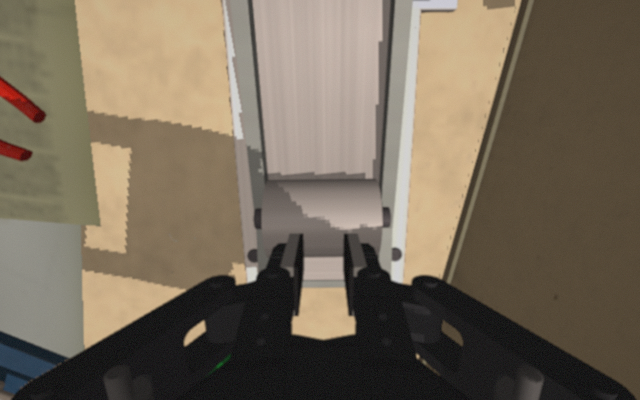

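Run:
```python
from h import *
s=ctrl.get_state();c=cam("wrist",s);f=np.load("f.npy")
for x in range(-80,-50,4):
    z=32+(x+100)*.1405;print(x,proj(c,ramp(f,[(x,-38,z),(x,38,z)])).round(0).tolist())
print(s["finger_force"],s["contact_force"].round(1),s["wrist_torque"].round(2),s["opening"])
print(proj(c,ramp(f,[(-85,-34,24),(-85,34,24),(-96.4,25,34),(-96.4,-25,34)])).round(0).tolist())
p,d=ctrl.read_camera("wrist")
cv2.imwrite("pics/w3.png",cv2.resize(p[160:300,220:420,::-1],None,fx=4,fy=4,interpolation=cv2.INTER_CUBIC))
```

```text
-80 [[390.0, 209.0], [254.0, 209.0]]
-76 [[390.0, 203.0], [254.0, 203.0]]
-72 [[391.0, 196.0], [253.0, 196.0]]
-68 [[392.0, 189.0], [252.0, 189.0]]
-64 [[392.0, 183.0], [252.0, 183.0]]
-60 [[393.0, 176.0], [251.0, 175.0]]
-56 [[394.0, 168.0], [250.0, 168.0]]
-52 [[394.0, 161.0], [250.0, 161.0]]
6.251567155122757 [-6.7 -1.2 13.2] [-0.1   1.02  0.04] 0.2354140200331149
[[379.0, 212.0], [265.0, 212.0], [279.0, 236.0], [365.0, 236.0]]
```

View pics/w3.png

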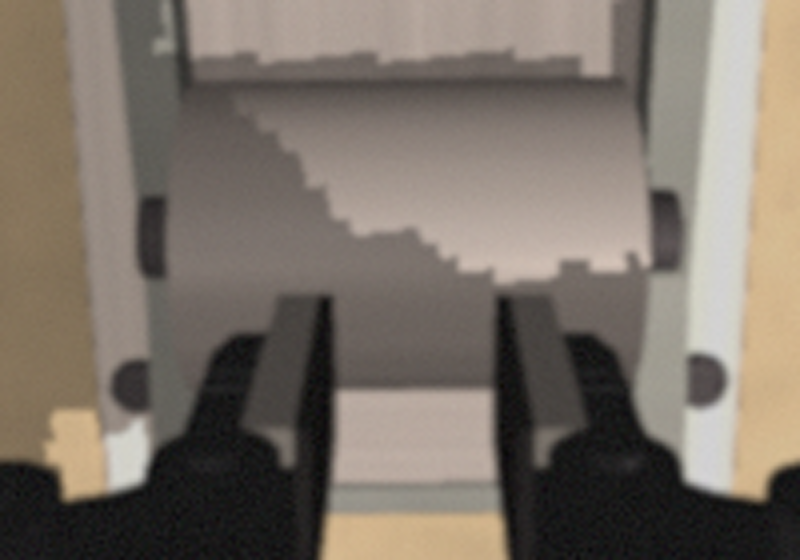

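Run:
```python
from h import *
s=ctrl.get_state();p,d=ctrl.read_camera("wrist");K,D,T=cam("wrist",s);f=np.load("f.npy")
def pt(u,v):
    q=np.r_[cv2.undistortPoints(np.array([[[u,v]]],float),K,D)[0,0],1]*d[v,u];w=(q-T[:3,3])@T[:3,:3]
    M2=R.from_euler("z",f[2]).as_matrix().T;return (M2@(w-[f[0],f[1],0])*1000).round(1)
for uv in [(297,236),(297,240),(293,250),(288,262),(350,236),(325,182),(325,190),(325,200),(325,210),(325,220),(325,230),(325,240),(325,250),(300,225),(258,217),(386,217),(325,265),(325,170)]: print(uv,pt(*uv))
```

```text
(297, 236) [-84.3  11.9  62.6]
(297, 240) [-84.   11.4  68.1]
(293, 250) [-83.7  12.2  79.2]
(288, 262) [-83.6  13.2  90. ]
(350, 236) [-83.9 -13.4  63.6]
(325, 182) [-63.7  -1.6  37.3]
(325, 190) [-66.   -1.6  45.4]
(325, 200) [-70.   -1.6  50.3]
(325, 210) [-74.2  -1.5  53.6]
(325, 220) [-78.9  -1.5  55.1]
(325, 230) [-83.6  -1.5  56.8]
(325, 240) [-89.3  -1.6  56. ]
(325, 250) [-95.8  -1.6  54. ]
(300, 225) [-81.4  10.9  55.6]
(258, 217) [-83.   35.3  39.2]
(386, 217) [-82.7 -35.1  40.1]
(325, 265) [-126.3   -1.9   13.4]
(325, 170) [-61.2  -1.8  15.8]
```

The depth shows the fingertips (front face x≈-84, z≈60) riding on top of the roller, whose centre is at x≈-84. So the tips sit higher than the nominal TCP. I ease back gently along the same path and look at the real fingertip.

```bash
python3 -m inch '[{"slide":[-0.2,0,-0.05],"turn":0,"grip":2},{"slide":[-0.4,0,-0.05],"turn":0,"grip":2},{"slide":[-0.6,0,-0.05],"turn":0,"grip":2},{"slide":[-0.8,0,-0.05],"turn":0,"grip":2},{"slide":[-1.0,0,-0.05],"turn":0,"grip":2},{"slide":[-1.2,0,-0.05],"turn":0,"grip":2},{"slide":[-1.4,0,-0.05],"turn":0,"grip":2},{"slide":[-1.6,0,-0.05],"turn":0,"grip":2},{"slide":[-1.8,0,-0.05],"turn":0,"grip":2},{"slide":[-2.1,0,-0.05],"turn":0,"grip":2},{"slide":[-2.4,0,-0.05],"turn":0,"grip":2},{"slide":[-2.7,0,-0.05],"turn":0,"grip":2},{"slide":[-3.0,0,-0.05],"turn":0,"grip":2},{"slide":[-3.3,0,-0.05],"turn":0,"grip":2},{"slide":[-3.6,0,-0.05],"turn":0,"grip":2},{"slide":[-3.9,0,-0.05],"turn":0,"grip":2},{"slide":[-4.2,0,-0.05],"turn":0,"grip":2},{"slide":[-4.7,0,-0.05],"turn":0,"grip":2},{"slide":[-5,0,-0.05],"turn":0,"grip":2},{"slide":[-5,0,-0.05],"turn":0,"grip":2}]'
python3 - <<'E'
from h import *
go((-141,0,26))
s=ctrl.get_state();p,d=ctrl.read_camera("wrist");c=K,D,T=cam("wrist",s);f=np.load("f.npy")
M2=R.from_euler("z",f[2]).as_matrix().T
v,u=np.mgrid[0:400,0:640];q=np.c_[cv2.undistortPoints(np.c_[u.ravel(),v.ravel()].astype(float)[:,None],K,D)[:,0],np.ones(u.size)]*d.reshape(-1,1)
w=((q-T[:3,3])@T[:3,:3]-[f[0],f[1],0])@M2.T*1000
w=w.reshape(400,640,3)
for r in range(226,262,3): print(r,[w[r,cc].round(0).astype(int).tolist() for cc in(280,288,297,325,352)])
tcp=M2@(s["eef_pos"]-[f[0],f[1],0])*1000
for n,P in dict(tcp=tcp,front=tcp+[11,12,0],front13=tcp+[11,12,13],front24=tcp+[11,12,24]).items(): print(n,proj(c,ramp(f,[P])).round(0))
m=(w[...,2]>40)&(w[...,0]<-60)&(w[...,0]>-123)&(abs(w[...,1])<30)&(v<232)
print("roller top",w[m][w[m][:,2].argsort()[-200:]].mean(0))
cv2.imwrite("pics/w4.png",cv2.resize(p[160:320,220:420,::-1],None,fx=3.7,fy=3.7,interpolation=cv2.INTER_CUBIC))
E
```

```text
time: 6.9
eef_pos: [0.4808, -0.1125, 0.0324]
tcp_rot: [0.745, 0.667, -0.0, 0.0]
contact_force: [0.2, 0.5, 0.0]
opening: 0.231
finger_force: 0.0
t 6.9 slide [ 0.54 -0.02  0.64] turn -0.001 q6 [-0.44  0.12  2.14 -0.    0.89 -0.32]
tcp in ramp [-146.4   -0.2   32.4] F [ 0.48 -0.17  0.02] open 0.231
226 [[-153, 29, -1], [-153, 24, 1], [-153, 17, 1], [-153, -2, 1], [-153, -20, 1]]
229 [[-155, 29, 0], [-155, 24, 0], [-155, 18, 0], [-155, -2, 1], [-155, -20, 0]]
232 [[-157, 29, 1], [-157, 24, 0], [-157, 18, 1], [-158, -2, 0], [-158, -20, 0]]
235 [[-160, 29, 1], [-159, 24, 1], [-134, 12, 61], [-160, -2, 1], [-134, -14, 61]]
238 [[-162, 30, 0], [-162, 24, 1], [-134, 12, 64], [-162, -2, 0], [-134, -14, 64]]
241 [[-164, 30, 0], [-134, 16, 68], [-134, 12, 68], [-164, -2, 0], [-134, -13, 69]]
244 [[-139, 20, 61], [-134, 15, 71], [-134, 11, 71], [-166, -2, 1], [-134, -13, 71]]
247 [[-138, 20, 66], [-134, 15, 74], [-134, 11, 74], [-169, -2, 1], [-134, -13, 74]]
250 [[-138, 19, 69], [-134, 15, 77], [-134, 11, 77], [-171, -2, 0], [-134, -13, 77]]
253 [[-138, 19, 73], [-134, 14, 80], [-134, 11, 81], [-173, -2, 1], [-134, -12, 80]]
256 [[-138, 19, 75], [-134, 14, 83], [-134, 10, 84], [-176, -2, -1], [-135, -12, 82]]
259 [[-139, 18, 77], [-134, 14, 85], [-134, 10, 86], [-178, -2, 1], [-135, -12, 85]]
tcp [[323. 235.]]
front [[302. 217.]]
front13 [[300. 226.]]
front24 [[299. 234.]]
roller top [-76.67229446  -0.25834228 197.0891955 ]
```

View pics/w4.png

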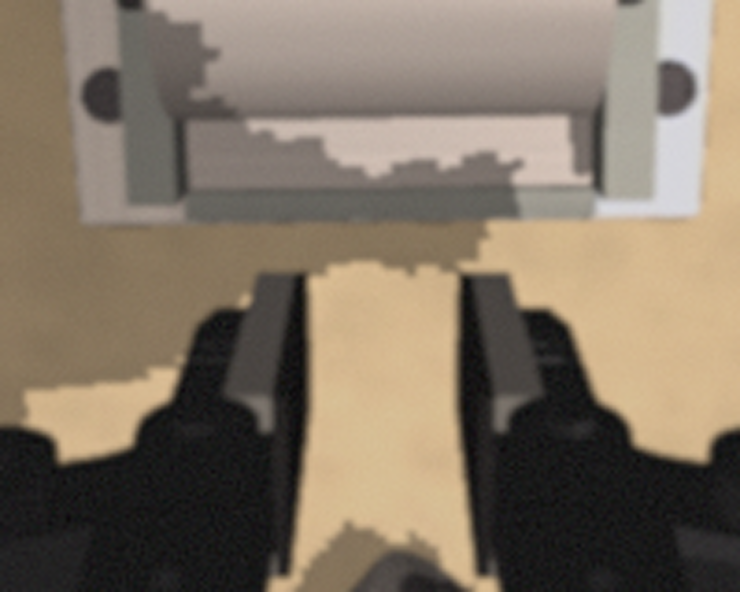

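Tips really sit about 26 mm above the nominal TCP (row 235 at z≈60, front face 12 mm ahead). The roller is back in the valley, clear of the fingers. I lower by 3.2 cm to meet the roller near its axis.

```bash
python3 -m inch '[{"slide":[0.1,0,0.8],"turn":0,"grip":2},{"slide":[0.2,0,1.5],"turn":0,"grip":2},{"slide":[0.3,0,2.1],"turn":0,"grip":2},{"slide":[0.3,0,2.6],"turn":0,"grip":2},{"slide":[0.3,0,3.0],"turn":0,"grip":2},{"slide":[0.3,0,3.2],"turn":0,"grip":2},{"slide":[0.3,0,3.2],"turn":0,"grip":2}]'
python3 -c "
from h import *
go((-134,0,0))"
```

```text
time: 7.65
eef_pos: [0.4809, -0.109, 0.0001]
tcp_rot: [0.745, 0.667, -0.0, -0.0]
contact_force: [0.1, -0.0, -0.8]
opening: 0.236
finger_force: 0.0
t 7.65 slide [0.88 0.   0.01] turn -0.0 q6 [-0.43  0.18  2.14  0.    0.82 -0.32]
tcp in ramp [-1.428e+02  0.000e+00  1.000e-01] F [-0.01 -0.1  -0.79] open 0.236
```

No contact at TCP z=0, so the offset is confirmed. I push slowly, following the slope.

```bash
python3 -m inch '[{"slide":[0.2,0,0],"turn":0,"grip":2},{"slide":[0.4,0,0],"turn":0,"grip":2},{"slide":[0.6,0,0],"turn":0,"grip":2},{"slide":[0.8,0,0],"turn":0,"grip":2},{"slide":[1.0,0,-0.02],"turn":0,"grip":2},{"slide":[1.2,0,-0.05],"turn":0,"grip":2},{"slide":[1.4,0,-0.08],"turn":0,"grip":2},{"slide":[1.6,0,-0.11],"turn":0,"grip":2},{"slide":[1.8,0,-0.13],"turn":0,"grip":2},{"slide":[2.0,0,-0.16],"turn":0,"grip":2},{"slide":[2.2,0,-0.19],"turn":0,"grip":2},{"slide":[2.4,0,-0.22],"turn":0,"grip":2}]'
python3 - <<'E'
from h import *
go((-134,0,0))
p,d=ctrl.read_camera("wrist")
cv2.imwrite("pics/w5.png",cv2.resize(p[100:320,180:460,::-1],None,fx=2.6,fy=2.6,interpolation=cv2.INTER_CUBIC))
E
```

```text
time: 8.85
eef_pos: [0.4838, -0.085, 0.0026]
tcp_rot: [0.745, 0.667, -0.0, -0.0]
contact_force: [-0.3, -0.4, 0.7]
opening: 0.234
finger_force: 0.7
t 8.85 slide [-1.53 -0.01  0.26] turn -0.0 q6 [-0.38  0.17  2.15 -0.    0.83 -0.27]
tcp in ramp [-1.187e+02 -1.000e-01  2.600e+00] F [-0.44  0.28  0.67] open 0.234
```

View pics/w5.png

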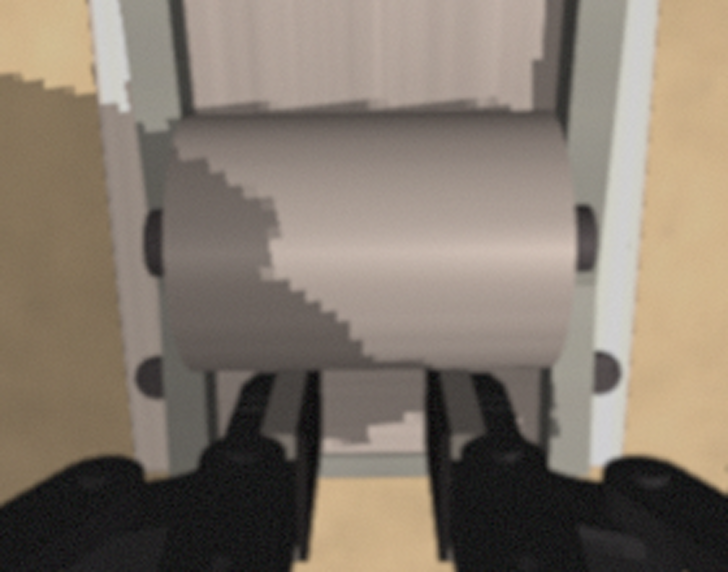

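The fingers now sit squarely behind the roller (its lower edge at row ~368 of the crop) with under 1 N. I carry on at 30 mm/s.

```bash
python3 -m inch '[{"slide":[0.3,0,-0.04],"turn":0,"grip":2},{"slide":[0.6,0,-0.08],"turn":0,"grip":2},{"slide":[0.9,0,-0.13],"turn":0,"grip":2},{"slide":[1.2,0,-0.17],"turn":0,"grip":2},{"slide":[1.5,0,-0.21],"turn":0,"grip":2},{"slide":[1.8,0,-0.25],"turn":0,"grip":2},{"slide":[2.1,0,-0.3],"turn":0,"grip":2},{"slide":[2.4,0,-0.34],"turn":0,"grip":2},{"slide":[2.7,0,-0.38],"turn":0,"grip":2},{"slide":[3.0,0,-0.42],"turn":0,"grip":2},{"slide":[3.3,0,-0.46],"turn":0,"grip":2},{"slide":[3.6,0,-0.51],"turn":0,"grip":2},{"slide":[3.9,0,-0.55],"turn":0,"grip":2},{"slide":[4.2,0,-0.59],"turn":0,"grip":2},{"slide":[4.5,0,-0.63],"turn":0,"grip":2},{"slide":[4.8,0,-0.67],"turn":0,"grip":2},{"slide":[5.1,0,-0.72],"turn":0,"grip":2},{"slide":[5.4,0,-0.76],"turn":0,"grip":2},{"slide":[5.7,0,-0.8],"turn":0,"grip":2},{"slide":[6.0,0,-0.84],"turn":0,"grip":2}]'
python3 -c "
from h import *
go((11,0,19))"
```

```text
time: 10.9
eef_pos: [0.4904, -0.0253, 0.0111]
tcp_rot: [0.745, 0.667, -0.0, -0.0]
contact_force: [0.1, -2.8, -0.1]
opening: 0.234
finger_force: 0.8
t 10.9 slide [ 6.97 -0.02 -0.79] turn -0.0 q6 [-0.26  0.15  2.15 -0.    0.84 -0.15]
tcp in ramp [-58.7  -0.2  11.1] F [-2.79 -0.41 -0.08] open 0.234
```

Roller is at about -25 mm with a 2.8 N push. Next I take it to just before the crest.

```bash
python3 -m inch '[{"slide":[0.3,0,-0.04],"turn":0,"grip":2},{"slide":[0.6,0,-0.08],"turn":0,"grip":2},{"slide":[0.9,0,-0.13],"turn":0,"grip":2},{"slide":[1.2,0,-0.17],"turn":0,"grip":2},{"slide":[1.5,0,-0.21],"turn":0,"grip":2},{"slide":[1.8,0,-0.25],"turn":0,"grip":2},{"slide":[2.1,0,-0.3],"turn":0,"grip":2},{"slide":[2.4,0,-0.34],"turn":0,"grip":2},{"slide":[2.7,0,-0.38],"turn":0,"grip":2},{"slide":[3.0,0,-0.42],"turn":0,"grip":2},{"slide":[3.3,0,-0.46],"turn":0,"grip":2},{"slide":[3.6,0,-0.51],"turn":0,"grip":2},{"slide":[3.9,0,-0.55],"turn":0,"grip":2},{"slide":[4.2,0,-0.59],"turn":0,"grip":2},{"slide":[4.5,0,-0.63],"turn":0,"grip":2},{"slide":[4.8,0,-0.67],"turn":0,"grip":2},{"slide":[5.1,0,-0.72],"turn":0,"grip":2},{"slide":[5.4,0,-0.76],"turn":0,"grip":2},{"slide":[5.7,0,-0.8],"turn":0,"grip":2},{"slide":[6.0,0,-0.84],"turn":0,"grip":2}]'
python3 -c "
from h import *
go((37,0,19))"
```

```text
time: 12.9
eef_pos: [0.4971, 0.0343, 0.0195]
tcp_rot: [0.745, 0.667, 0.0, -0.0]
contact_force: [0.8, -1.1, 0.0]
opening: 0.232
finger_force: 0.8
t 12.9 slide [ 3.56 -0.02  0.05] turn -0.0 q6 [-0.13  0.15  2.13  0.    0.86 -0.02]
tcp in ramp [ 1.4 -0.2 19.5] F [-0.96 -0.95  0.01] open 0.232
```

```bash
python3 -m inch '[{"slide":[0.2,0,-0.03],"turn":0,"grip":2},{"slide":[0.4,0,-0.05],"turn":0,"grip":2},{"slide":[0.6,0,-0.05],"turn":0,"grip":2},{"slide":[0.8,0,-0.05],"turn":0,"grip":2},{"slide":[1.0,0,-0.05],"turn":0,"grip":2},{"slide":[1.15,0,-0.05],"turn":0,"grip":2},{"slide":[1.3,0,-0.05],"turn":0,"grip":2},{"slide":[1.45,0,-0.05],"turn":0,"grip":2},{"slide":[1.6,0,-0.05],"turn":0,"grip":2},{"slide":[1.75,0,-0.05],"turn":0,"grip":2},{"slide":[1.9,0,-0.05],"turn":0,"grip":2},{"slide":[2.1,0,-0.03],"turn":0,"grip":2},{"slide":[2.3,0,0],"turn":0,"grip":2},{"slide":[2.5,0,0],"turn":0,"grip":2},{"slide":[2.7,0,0],"turn":0,"grip":2},{"slide":[2.9,0,0],"turn":0,"grip":2},{"slide":[3.1,0,0],"turn":0,"grip":2},{"slide":[3.2,0,0],"turn":0,"grip":2},{"slide":[3.2,0,0],"turn":0,"grip":2},{"slide":[3.2,0,0],"turn":0,"grip":2}]'
python3 - <<'E'
from h import *
go((37,0,19))
s=ctrl.get_state();p,d=ctrl.read_camera("wrist");c=cam("wrist",s);f=np.load("f.npy")
q=p[:,:,::-1].copy()
for a in proj(c,ramp(f,[(71,-38,50),(71,38,50),(41,-125.5,86)])): cv2.circle(q,tuple(int(v) for v in a),3,(0,0,255),1)
cv2.imwrite("pics/w6.png",q)
E
```

```text
time: 14.9
eef_pos: [0.5006, 0.0659, 0.0194]
tcp_rot: [0.745, 0.667, -0.0, 0.0]
contact_force: [-0.1, -0.5, 0.8]
opening: 0.236
finger_force: 0.0
t 14.9 slide [ 0.39 -0.02  0.04] turn -0.0 q6 [-0.07  0.16  2.11 -0.    0.87  0.04]
tcp in ramp [33.1 -0.2 19.4] F [-0.49  0.07  0.81] open 0.236
```

View pics/w6.png

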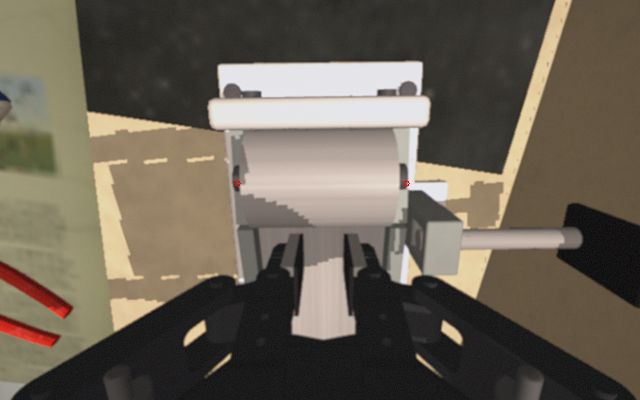

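The roller lies against the stop: journals at (237,178) and (404,178), within 3 mm of the prediction, with no finger contact. The tab is at (600,250), bolt drawn back. I retreat, lift and go round outside the tab with the fingers shut.

```bash
python3 -m inch '[{"slide":[-0.4,0,0],"turn":0,"grip":2},{"slide":[-0.8,0,-0.5],"turn":0,"grip":2},{"slide":[-0.8,0,-2],"turn":0,"grip":2},{"slide":[-0.8,0,-4],"turn":0,"grip":2},{"slide":[-0.8,0,-7],"turn":0,"grip":1},{"slide":[-0.5,1,-9],"turn":0,"grip":0},{"slide":[0,3,-9.5],"turn":0,"grip":0},{"slide":[0.4,6,-9.5],"turn":0,"grip":0},{"slide":[0.8,9,-9.5],"turn":0,"grip":0},{"slide":[0.8,12,-9.5],"turn":0,"grip":0},{"slide":[0.8,14.5,-9.5],"turn":0,"grip":0},{"slide":[0.8,16.5,-9.5],"turn":0,"grip":0},{"slide":[0.8,16.9,-9.5],"turn":0,"grip":0},{"slide":[0.8,16.9,-9.5],"turn":0,"grip":0},{"slide":[0.8,16.9,-9.5],"turn":0,"grip":0}]'
python3 - <<'E'
from h import *
go((41,-170,36))
s=ctrl.get_state();p,d=ctrl.read_camera("wrist");K,D,T=cam("wrist",s);f=np.load("f.npy")
M2=R.from_euler("z",f[2]).as_matrix().T
v,u=np.mgrid[0:400,0:640];q=np.c_[cv2.undistortPoints(np.c_[u.ravel(),v.ravel()].astype(float)[:,None],K,D)[:,0],np.ones(u.size)]*d.reshape(-1,1)
w=((q-T[:3,3])@T[:3,:3]-[f[0],f[1],0])@M2.T*1000
t=M2@(s["eef_pos"]-[f[0],f[1],0])*1000
r=w-t
for z0 in (0,15,20,25,30,40,50,60,75):
    m=(r[:,2]>z0)&(r[:,2]<=z0+5)&(abs(r[:,1])<90)&(r[:,0]<30)&(d.ravel()>0)
    if m.sum()>5: print("rel z",z0,m.sum(),np.percentile(r[m],[2,98],axis=0)[:,:2].round(0).tolist())
m=(w[:,1]<-85)&(w[:,1]>-135)&(w[:,2]>60)&(w[:,2]<95)&(w[:,0]>15)&(w[:,0]<65)
print("tab",m.sum(),np.percentile(w[m],[2,50,98],axis=0).round(0).tolist() if m.any() else 0)
q=p[:,:,::-1];cv2.imwrite("pics/w7.png",q)
E
```

```text
time: 16.45
eef_pos: [0.6684, 0.0551, 0.1142]
tcp_rot: [0.745, 0.667, -0.0, -0.0]
contact_force: [0.7, 0.2, -0.0]
opening: 0.004
finger_force: 0.0
t 16.45 slide [0.01 0.19 7.82] turn -0.0 q6 [-0.07  0.36  1.66 -0.    1.12  0.04]
tcp in ramp [  41.  -168.2  114.2] F [ 0.27 -0.71 -0.  ] open 0.004
rel z 25 118 [[8.0, -11.0], [13.0, 10.0]]
rel z 30 228 [[8.0, -13.0], [13.0, 13.0]]
rel z 40 304 [[8.0, -13.0], [13.0, 13.0]]
rel z 50 280 [[8.0, -13.0], [13.0, 13.0]]
rel z 60 312 [[-6.0, -18.0], [14.0, 18.0]]
rel z 75 3893 [[-7.0, -36.0], [14.0, 36.0]]
tab 790 [[32.0, -126.0, 61.0], [48.0, -124.0, 85.0], [60.0, -119.0, 87.0]]
```

View pics/w7.png

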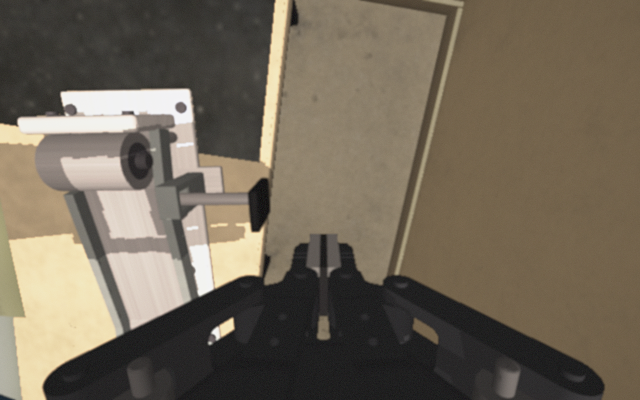

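Roller still seated; the tab is at (260,205), outer side clear. I descend outside it and push towards +y.

```bash
python3 -m inch '[{"slide":[0.1,0,2],"turn":0,"grip":0},{"slide":[0.2,0,4.5],"turn":0,"grip":0},{"slide":[0.2,0,6.5],"turn":0,"grip":0},{"slide":[0.2,0,8],"turn":0,"grip":0},{"slide":[0.2,-0.5,8.4],"turn":0,"grip":0},{"slide":[0.2,-1.0,8.4],"turn":0,"grip":0},{"slide":[0.2,-1.5,8.4],"turn":0,"grip":0},{"slide":[0.2,-1.9,8.4],"turn":0,"grip":0},{"slide":[0.2,-2.2,8.4],"turn":0,"grip":0},{"slide":[0.2,-2.5,8.4],"turn":0,"grip":0},{"slide":[0.2,-2.8,8.4],"turn":0,"grip":0},{"slide":[0.2,-3.1,8.4],"turn":0,"grip":0},{"slide":[0.2,-3.5,8.4],"turn":0,"grip":0},{"slide":[0.2,-4.0,8.4],"turn":0,"grip":0},{"slide":[0.2,-4.5,8.4],"turn":0,"grip":0},{"slide":[0.2,-5,8.4],"turn":0,"grip":0}]'
python3 -c "
from h import *
go((43,-86,30))"
```

```text
time: 18.1
eef_pos: [0.6199, 0.0624, 0.0307]
tcp_rot: [0.745, 0.667, 0.0, 0.0]
contact_force: [0.9, -0.8, 0.4]
opening: -0.001
finger_force: 0.9
t 18.1 slide [ 0.01 -3.31  0.07] turn -0.0 q6 [-0.06  0.37  1.82 -0.    0.95  0.05]
tcp in ramp [  42.9 -119.1   30.7] F [-0.72 -0.96  0.36] open -0.001
```

```bash
python3 -m inch '[{"slide":[0,-0.4,0],"turn":0,"grip":0},{"slide":[0,-0.8,0],"turn":0,"grip":0},{"slide":[0,-1.2,0],"turn":0,"grip":0},{"slide":[0,-1.6,0],"turn":0,"grip":0},{"slide":[0,-2.0,0],"turn":0,"grip":0},{"slide":[0,-2.3,0],"turn":0,"grip":0},{"slide":[0,-2.6,0],"turn":0,"grip":0},{"slide":[0,-2.8,0],"turn":0,"grip":0},{"slide":[0,-3.0,0],"turn":0,"grip":0},{"slide":[0,-3.0,0],"turn":0,"grip":0}]'
python3 -c "
from h import *
go((43,-86,30))"
```

```text
time: 19.1
eef_pos: [0.5897, 0.0661, 0.0303]
tcp_rot: [0.745, 0.667, -0.0, -0.0]
contact_force: [0.3, -0.5, 0.8]
opening: 0.003
finger_force: 0.3
t 19.1 slide [-0.02 -0.27  0.03] turn -0.0 q6 [-0.06  0.32  1.89  0.    0.93  0.05]
tcp in ramp [ 43.2 -88.7  30.3] F [-0.49 -0.37  0.78] open 0.003
```

```bash
python3 -m inch '[{"slide":[0,-0.1,0],"turn":0,"grip":0},{"slide":[0,-0.2,0],"turn":0,"grip":0},{"slide":[0,-0.3,0],"turn":0,"grip":0},{"slide":[0,-0.4,0],"turn":0,"grip":0},{"slide":[0,-0.4,0],"turn":0,"grip":0}]'
python3 - <<'E'
from h import *
go((43,-86,30))
s=ctrl.get_state();p,d=ctrl.read_camera("wrist");K,D,T=cam("wrist",s);f=np.load("f.npy")
cv2.imwrite("pics/w8.png",p[:,:,::-1])
E
```

```text
time: 19.6
eef_pos: [0.5873, 0.0664, 0.0305]
tcp_rot: [0.745, 0.667, 0.001, 0.001]
contact_force: [4.5, -0.9, -2.2]
opening: -0.001
finger_force: 2.4
t 19.6 slide [-0.02 -0.03  0.05] turn -0.0 q6 [-0.06  0.31  1.9   0.    0.92  0.05]
tcp in ramp [ 43.2 -86.3  30.5] F [-0.44 -4.53 -2.25] open -0.001
```

View pics/w8.png

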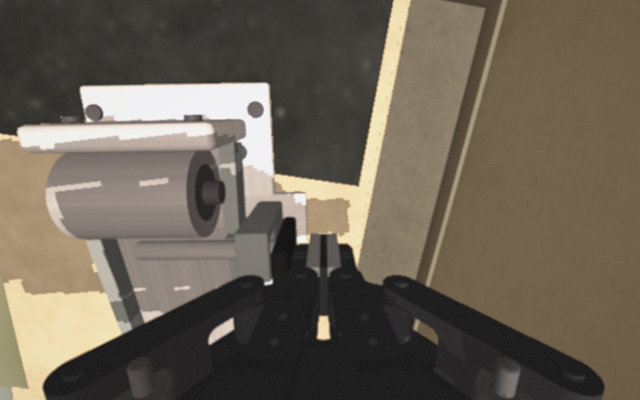

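The rod crosses the lane behind the roller (about (185,250)). The force is rising, and TCP y=-86 is where home is expected. One more small press confirms it, then I back off.

```bash
python3 -m inch '[{"slide":[0,-0.1,0],"turn":0,"grip":0},{"slide":[0,-0.2,0],"turn":0,"grip":0},{"slide":[0,-0.3,0],"turn":0,"grip":0},{"slide":[0,-0.3,0],"turn":0,"grip":0},{"slide":[0,-0.3,0],"turn":0,"grip":0}]'
python3 -c "
from h import *
go((43,-86,30))"
python3 -m inch '[{"slide":[0,0,0],"turn":0,"grip":0},{"slide":[0,0.5,0],"turn":0,"grip":0},{"slide":[0,1.5,0],"turn":0,"grip":0},{"slide":[0,2.5,0],"turn":0,"grip":0},{"slide":[0,2.5,0],"turn":0,"grip":0}]'
python3 - <<'E'
from h import *
s=ctrl.get_state();p,d=ctrl.read_camera("wrist");K,D,T=cam("wrist",s);f=np.load("f.npy")
M2=R.from_euler("z",f[2]).as_matrix().T
v,u=np.mgrid[0:400,0:640];q=np.c_[cv2.undistortPoints(np.c_[u.ravel(),v.ravel()].astype(float)[:,None],K,D)[:,0],np.ones(u.size)]*d.reshape(-1,1)
w=((q-T[:3,3])@T[:3,:3]-[f[0],f[1],0])@M2.T*1000
g=lambda a,b,c:np.all((w>np.array([a[0],b[0],c[0]]))&(w<np.array([a[1],b[1],c[1]])),1)
m=g((20,65),(-85,-63),(75,95));print("tab",m.sum(),np.percentile(w[m],[2,50,98],axis=0).round(1).tolist())
m=g((40,92),(-25,25),(60,85));print("roller",m.sum(),np.percentile(w[m],[2,50,98],axis=0).round(1).tolist())
m=g((20,50),(-30,40),(46,60));print("rod",m.sum(),np.percentile(w[m],[2,50,98],axis=0).round(1).tolist())
E
```

```text
time: 20.15
eef_pos: [0.5875, 0.0663, 0.0308]
tcp_rot: [0.745, 0.667, 0.004, 0.004]
contact_force: [14.0, -0.6, -8.7]
opening: 0.001
finger_force: 6.4
t 20.15 slide [-0.02 -0.05  0.08] turn -0.001 q6 [-0.06  0.31  1.91  0.    0.91  0.05]
tcp in ramp [ 43.2 -86.5  30.8] F [  0.99 -13.99  -8.72] open 0.001
time: 20.65
eef_pos: [0.6093, 0.0637, 0.0307]
tcp_rot: [0.745, 0.667, 0.0, 0.0]
contact_force: [1.1, -0.4, 0.6]
opening: 0.003
finger_force: 0.0
tab 947 [[45.4, -72.6, 75.5], [54.3, -70.3, 85.3], [60.1, -66.0, 87.2]]
roller 8594 [[57.1, -24.0, 62.9], [77.2, -0.1, 70.3], [91.4, 24.0, 72.8]]
rod 1429 [[40.5, -29.4, 50.2], [46.3, -10.7, 55.2], [49.3, 7.3, 57.0]]
```

```bash
python3 -c "
from plant import ctrl
print(ctrl.sign_off())"
```

```text
the job is handed in; nothing more can be done
None
```

The roller is seated in the dip against the end stop and the keeper bolt is pushed home to its stop behind it; I handed the job in at about 21 s of the 45 s, after a first push that rode up on the roller and had to be eased back, and no verdict was returned.

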